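# Load a chromatography column and fasten the compartment cover

## Robot

A 6-joint arm with a two-finger parallel gripper is mounted at the origin on a cart in front of the work surface, level with it; the furniture and walls round the work are solid. World frame = base frame: x ahead of the robot, y to its left, z up, the work surface at z = 0. Lengths are in mm, angles in rad, forces in N, time in s.
With the tool pointing down it reaches from about 350 to 975 mm from the base axis. Payload 4.9 kg.
Tool frame: the origin (TCP) lies at the very end of the fingers, on their centre line; the grasp point (between the pads) lies 19 mm behind it; z points along the fingers, y is the line along which they close (so a half turn about z gives the same grasp; the last joint's range is limited). The gripper opens to 85 mm and grips with 20 to 120 N. Pads are 22 mm wide; open, the fingers measure 114 mm over their backs; the gripper's body (76 mm by 85 mm) begins 54 mm behind the grasp point. The pads swing forward as they close: fully open they stand 13 mm farther back than shut.
Start: joints at [-1.425, 0.053, 1.613, -0, 1.476, -0.119], TCP at [163.568, -603.197, 231.304] pointing down, gripper open.
Joint ranges: [-3.01, 3.01], [-1.01, 2.22], [0.06, 2.58], [-1.02, 4.17], [0.09, 2.62], [-3.14, 3.14]. Speed limits (rad/s): [2.57, 2.57, 3.14, 3.14, 3.14, 3.14].

## Interface

Orientations are given as a unit quaternion [x, y, z, w].
In Python, from rig import env, read_camera, get_calibration, finish_job gives the robot as it stands (env), with the cameras as plain functions and the job as plain functions.
- The arm moves only by the tool inch_along, called after "Emit:" by a JSON object that holds its "name" and its "arguments", one argument or row to a line. Schema: {"type":"object","properties":{"segments":{"type":"array","items":{"type":"number"},"minItems":6,"maxItems":60},"aperture":{"type":"number"},"only":{"type":"string"},"quiet":{"type":"boolean"},"lines":{"type":"string"}},"required":["segments"],"additionalProperties":false}. segments is one flat list of numbers that holds 1 to 10 rows one after another, with no inner brackets; each row has 6 numbers: dx, dy, dz in fractions of the full range, 1 being 750 mm, then a rotation vector rx, ry, rz in parts of the range, where 1.0 means pi rad; each row is the pose to reach, as a shift and turn from the pose commanded when the call began, along the tool's axes at that moment; what a row does not reach only later rows make up. A row lasts 1/10 s, in which the tool goes at most 50 mm and 0.15 rad, less where a joint would pass 70% of its speed; a pose out of reach is approached as far as the arm can. aperture is the finger opening in mm, set as the call begins (left out keeps the last). The fingers move at their own pace and stop on an object; the grip force is fixed at half the most. Time passes only in rows, so rows that do not move let the fingers close. The tool returns the time, the measured TCP pose, the force, the opening and the grip force at its end. only (a regular expression) keeps the lines of the reply that match it, lines (a string "A,B") keeps lines A to B, and quiet returns only ok. Shift and turn numbers lie between -1 and 1, and a call with a number outside is refused. Input that does not fit is refused with a message, and nothing moves.
- env.observe(): the state, without advancing time (a new reading comes with each control period).
- read_camera(name): name is "scene" or "side" or "wrist"; returns the picture (420x560x3 uint8, blue, green, red); there is no depth.
- get_calibration(name): a dict with "fx", "fy", "cx", "cy" (pixels), "T" (4x4, takes a point from camera to world coordinates); the wrist camera has in their place "tool_from_camera" (4x4, takes a point from camera to tool coordinates, whose origin is the TCP and whose axes are the flange's). Camera axes: x right, y down, z forward; pixel columns grow to the right and rows downward; lengths in mm; the calibration is good to about 2 mm. A picture is of the moment at which its call begins: read the wrist's pose just before it. get_calibration takes no time and is no camera call.
- finish_job(): hands the job in; it is judged then, once.
The state is a dict: "time_s": time; "q": joint angles; "joint_velocities": joint speeds; "tau": joint torques, N m; "tool_pos": TCP position; "orientation": TCP orientation; "force": force on the tool from outside, world axes, zero at the start; "wrist_torque": the same for the moment, N m; "width": finger opening in mm; "grasp_force": force on a finger pad.
Only numpy, scipy, OpenCV 4.12 (cv2) and the standard library are available. Lean on these libraries where they do the work, as an engineer would, in place of code of your own. Each camera call takes 0.05 s, during which the arm holds its last target. There are 200 camera calls.

## Task

Lay the chromatography column along the two blue saddles inside the open white column compartment and swing its cover shut over it. Then fasten the cover: push each of the two orange wing fasteners down and turn it a quarter turn clockwise until its cam catches, and let it spring back up. Leave the other things on the worktop where they are.

Things in the scene. Friction and masses are not known exactly. Their poses are not given: they have to be found in the camera images.
- compartment: column compartment: white open-topped tray fixed to the worktop, 230 mm long (x axis, towards the hinge at its far side), 140 mm wide (y), rim at z = 50, walls 5, floor at z = 6 mm. Origin: centre of its underside. Inside, free for fingers between the saddles over its whole width; a steel keeper block sits under each fastener.
- saddles (a point): middle between the two blue saddles, on the level of their floors, at compartment x = 0, y = 0, z = 16 mm; axes as the compartment's. The saddles stand at x = -60 and +60 mm, 14 mm long in x; flared cheeks up to 13 mm above this point, about 20 mm apart at the bottom and 28 mm at the top. The column lies in both, along x, its middle here.
- cover (a joint): opening angle of the cover, rad: 0 shut, 1.42 to 1.6 at the start (about upright), stop at 1.72. A stiff friction hinge along the tray's far edge keeps it at any angle; 2 to 5 N on the tab swing it.
- cover_hinge (a point): middle of the hinge line, at compartment x = +114, y = 0, z = 50 mm. Turns with the cover: x from tab to hinge, y along the hinge, z out of the cover's upper (outer) face. The cover is 229 mm long, 140 mm wide, 6 mm thick, white with a clear window; its underside passes through the hinge line.
- cover_tab (a point): middle of the blue finger tab at the cover's free edge, on its upper (outer) face, 241 mm from the hinge; axes as cover_hinge. The tab is 46 mm wide and 6 mm thick and reaches from 229 to 252 mm from the hinge; the fasteners' flanges end 214 mm from the hinge.
- column: chromatography column: steel tube with a red and a blue end nut, 194 mm long (y axis), 16 mm wide, 18 mm high, 0.13 to 0.25 kg, lying on the worktop. Origin: middle of its underside. Either end may face the hinge.
- left_wing (a point): grip point of the left fastener on its axis, 3 mm below the top of an orange wing, 36 mm long (x axis), 10 mm thick (y axis), 25 mm high. It lies 21 mm above the top of a black flange (diameter 44 mm) on which fingertips can push. Moves with fastener and cover; z points out of the cover. Cover shut, fastener up: at compartment x = -78, y = +44, z = 93 mm.
- left_press (a joint): push-in of the left fastener, m: 0 up, 0.009 at its stop; a spring of 4 N (up) to 8 N (stop). It turns freely only when in by 5.5 mm or more (7 is comfortable). Let go after the full quarter turn it springs up to about 3 mm: the cam has caught. Part-turned it stays at about 5.5 mm.
- left_turn (a joint): turn of the left fastener, rad, clockwise from above: 0 unlocked (wing along the compartment's x axis), 1.57 locked (wing across, along y); stop at 1.66. Blocked near 0 (play 0.15 rad) unless pushed in; little friction. The cam centres itself over the last 0.1 rad.
- right_wing (a point): grip point of the right fastener on its axis, 3 mm below the top of an orange wing, 36 mm long (x axis), 10 mm thick (y axis), 25 mm high. It lies 21 mm above the top of a black flange (diameter 44 mm) on which fingertips can push. Moves with fastener and cover; z points out of the cover. Cover shut, fastener up: at compartment x = -78, y = -44, z = 93 mm.
- right_press (a joint): push-in of the right fastener, m: 0 up, 0.009 at its stop; a spring of 4 N (up) to 8 N (stop). It turns freely only when in by 5.5 mm or more (7 is comfortable). Let go after the full quarter turn it springs up to about 3 mm: the cam has caught. Part-turned it stays at about 5.5 mm.
- right_turn (a joint): turn of the right fastener, rad, clockwise from above: 0 unlocked (wing along the compartment's x axis), 1.57 locked (wing across, along y); stop at 1.66. Blocked near 0 (play 0.15 rad) unless pushed in; little friction. The cam centres itself over the last 0.1 rad.
- marker: bystander: black and blue marker pen, 135 mm long, on the worktop; origin: centre of its underside
- wrench_adjustable: bystander: steel adjustable wrench, 147 mm long, on the worktop; origin: centre of its underside
- ferrule_tin: bystander: round white screw tin, 54 mm diameter, 26 mm high, on the worktop; origin: centre of its underside

How it is judged (in metres and radians):
On the way, in this order (a step that is already met when the one before it is completed fails the run):
1. the column lies in both saddles, let go, with the cover still open (x of column in the frame of compartment between -0.014 and 0.014 m and y of column in the frame of compartment between -0.006 and 0.006 m and z of column in the frame of compartment between 0.012 and 0.0195 m and angle between the y axis of column and the x axis of compartment, either way round below 0.08 rad and contact force between the fingers and column below 0.1 N and value of joint cover above 0.6 rad), for 0.2 s.
2. the cover is shut over the column (x of column in the frame of compartment between -0.014 and 0.014 m and y of column in the frame of compartment between -0.006 and 0.006 m and z of column in the frame of compartment between 0.012 and 0.0195 m and angle between the y axis of column and the x axis of compartment, either way round below 0.08 rad and value of joint cover below 0.03 rad), for 0.2 s.
3. one fastener is turned a quarter and has sprung back up, caught (value of joint cover below 0.03 rad and ((value of joint left_turn above 1.4 rad and value of joint left_press below 0.0043 m) or (value of joint right_turn above 1.4 rad and value of joint right_press below 0.0043 m))), for 0.2 s.
4. both fasteners are caught (value of joint cover below 0.03 rad and value of joint each of left_turn, right_turn above 1.4 rad and value of joint each of left_press, right_press below 0.0043 m), for 0.2 s.
At the end, for the whole second after the job is handed in: Column at rest in both saddles (within 14 mm along, 6 mm across, 0.08 rad; underside 12 to 19.5 mm above the compartment's underside); cover shut (below 0.03 rad); both fasteners turned past 1.4 rad and sprung back up to less than 4.3 mm pushed in (all of step 4 and x of column in the frame of compartment between -0.014 and 0.014 m and y of column in the frame of compartment between -0.006 and 0.006 m and z of column in the frame of compartment between 0.012 and 0.0195 m and angle between the y axis of column and the x axis of compartment, either way round below 0.08 rad and linear speed of column below 0.02 m/s); the robot touches nothing.
It fails at once if a bystander is moved by more than 3 cm (distance of any of marker, wrench_adjustable, ferrule_tin from where it was at the start of the episode above 0.03 m).
It also fails if it takes over 72 s, if anything falls off the work surface, if the arm or the gripper's body presses on something with over 40 N, if the wrist force passes 120 N, or if a joint passes its speed limit or range.

## Working session

There is one attempt and no reset: what is moved stays moved. The work goes in short steps, Python scripts to look and compute and a tool call to move; the robot and the scene stay as the last step left them, time stands still between calls to the robot, and variables do not carry over. Pictures are saved under pics/ and viewed, at most 11 in all, crops included, and the job is handed in when it is done.

```bash
ls; mkdir -p pics
```

Run:
```python
from rig import env, read_camera, get_calibration, finish_job
import cv2,numpy as np
for n in ["scene","side"]:
    cv2.imwrite(f"pics/{n}0.png",read_camera(n)); c=get_calibration(n); print(n,c["fx"],c["fy"],c["cx"],c["cy"]);print(np.round(c["T"],3))
print(get_calibration("wrist"))
print(env.observe())
```

```text
pics
rig.py
scene 511.76675928493944 511.76675928493944 275.4215005971131 217.2517811208806
[[-6.13000e-01 -3.68000e-01  7.00000e-01 -5.48839e+02]
 [-7.90000e-01  3.11000e-01 -5.28000e-01  7.68737e+02]
 [-2.40000e-02 -8.76000e-01 -4.81000e-01  8.33289e+02]
 [ 0.00000e+00  0.00000e+00  0.00000e+00  1.00000e+00]]
side 495.9603323729078 495.9603323729078 283.1229285869924 211.23642078895764
[[ 9.900000e-01 -8.200000e-02  1.160000e-01  3.929840e+02]
 [-1.420000e-01 -5.670000e-01  8.120000e-01 -1.050316e+03]
 [-1.000000e-03 -8.200000e-01 -5.720000e-01  7.842670e+02]
 [ 0.000000e+00  0.000000e+00  0.000000e+00  1.000000e+00]]
{'fx': 355.58545099712023, 'fy': 355.58545099712023, 'cx': 278.22844188717545, 'cy': 211.57565039080038, 'tool_from_camera': array([[-3.38879211e-04, -9.61018667e-01, -2.76483285e-01,
         6.99366838e+01],
       [ 9.99999872e-01, -2.21427105e-04, -4.56026074e-04,
         6.09187353e-01],
       [ 3.77028676e-04, -2.76483404e-01,  9.61018619e-01,
        -1.42424804e+02],
       [ 0.00000000e+00,  0.00000000e+00,  0.00000000e+00,
         1.00000000e+00]])}
{'time_s': 0.1, 'q': array([-1.42498288e+00,  5.33285304e-02,  1.61418561e+00,  3.07698831e-06,
        1.47604277e+00, -1.18979435e-01]), 'joint_velocities': array([ 0.00034806, -0.00151451, -0.00174774,  0.00118589, -0.00172359,
        0.00037581]), 'tau': array([-3.54149570e-04, -3.94904780e+01, -3.71364462e+01, -1.31088354e-04,
        3.89857640e-03,  1.82635910e-05]), 'tool_pos': array([ 163.4959642 , -602.62718235,  230.14534398]), 'orientation': array([ 9.91247928e-01,  1.32009777e-01, -1.16454882e-05, -9.82058629e-04]), 'force': array([ 0.85356601, -0.41941296, -0.00453846]), 'wrist_torque': array([0.04645563, 0.01065412, 0.00830771]), 'grasp_force': 0.0, 'width': 85.30929488500175}
```

View pics/scene0.png

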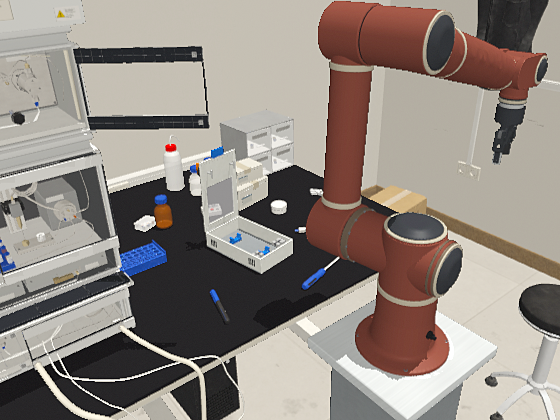

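View pics/side0.png

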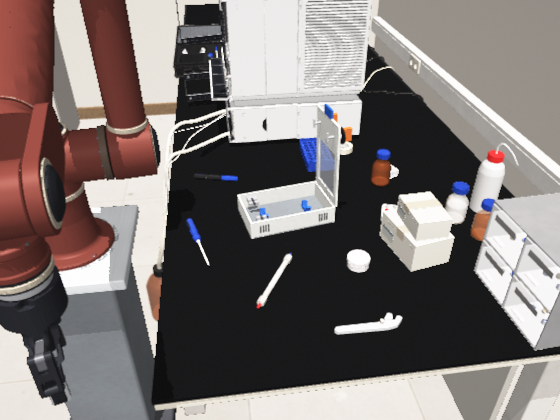

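The side view shows the compartment at about (287,208), the column from (260,303) red to (289,258), the tin at (358,261), the wrench at (368,325) and the marker at (215,177). I'll enlarge it.

Run:
```python
import cv2
im=cv2.imread("pics/side0.png")
a=im[170:310,225:345]; 
cv2.imwrite("pics/c1.png",cv2.resize(im[95:315,225:425],None,fx=2.7,fy=2.7,interpolation=cv2.INTER_CUBIC))
```

```text
(no output)
```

View pics/c1.png

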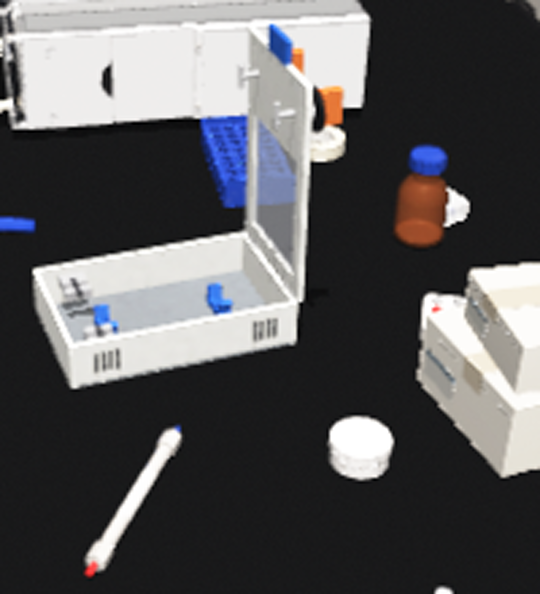

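Create h.py:
```python
import numpy as np
from scipy.spatial.transform import Rotation as R
from rig import env, read_camera, get_calibration, finish_job
def cam(n,st=None):
    c=get_calibration(n)
    if n=="wrist":
        M=np.eye(4);M[:3,:3]=R.from_quat(st["orientation"]).as_matrix();M[:3,3]=st["tool_pos"];T=M@c["tool_from_camera"]
    else: T=c["T"]
    return c,T
def proj(c,T,P):
    p=(np.asarray(P,float)-T[:3,3])@T[:3,:3]
    return np.c_[c["fx"]*p[:,0]/p[:,2]+c["cx"],c["fy"]*p[:,1]/p[:,2]+c["cy"]]
def onplane(c,T,uv,z):
    uv=np.atleast_2d(uv);d=np.c_[(uv[:,0]-c["cx"])/c["fx"],(uv[:,1]-c["cy"])/c["fy"],np.ones(len(uv))]@T[:3,:3].T
    return T[:3,3]+d*((z-T[2,3])/d[:,2])[:,None]
def base(x,y,a,P):
    P=np.asarray(P,float);return np.c_[x+P[:,0]*np.cos(a)-P[:,1]*np.sin(a),y+P[:,0]*np.sin(a)+P[:,1]*np.cos(a),P[:,2]]
def totool(st,p,yaw):
    """shift in tool axes to put TCP at p, and rz to bring tool y to direction yaw (mod pi), tool pointing down"""
    M=R.from_quat(st["orientation"]);d=M.inv().apply(np.asarray(p)-st["tool_pos"])
    t=M.as_matrix()[:,1];cur=np.arctan2(t[1],t[0]);e=(yaw-cur+np.pi/2)%np.pi-np.pi/2
    return np.round(d,1),round(-e,4)
```

Run:
```python
from h import *
from scipy.optimize import least_squares
c,T=cam("side")
P=[[-115,70,50],[-115,-70,50],[115,-70,50],[115,70,50],[-115,-70,0],[115,-70,0]]
px=np.array([[35,270],[70,357],[297,304],[247,234],[74,386],[297,345]])/2.7+[225,95]
f=lambda s:(proj(c,T,base(*s,P))-px).ravel()
r=least_squares(f,[600,-100,0],x_scale=[100,100,1]);print(r.x,np.round(r.fun,1))
col=onplane(c,T,np.array([[90,572],[179,430]])/2.7+[225,95],9);print(col,np.linalg.norm(col[0]-col[1]))
print(onplane(c,T,[[358,261],[340,329],[400,322],[195,176],[238,178]],10))
st=env.observe();d=col[1]-col[0];y=np.arctan2(d[1],d[0])+np.pi/2;m=col.mean(0);m[2]=230
print(m,y,totool(st,m,y))
```

```text
[5.55650249e+02 3.49743152e+01 1.79907855e-01] [-0.6  0.3  0.2 -2.8  1.1  0.1 -0.2 -0.5 -0.5  2.2 -0.   0.4]
[[ 446.9946821  -297.27966334    9.        ]
 [ 544.04464354 -134.6666605     9.        ]] 189.37181338920342
[[ 697.31919913 -183.34489183   10.        ]
 [ 605.10038385 -383.49688904   10.        ]
 [ 732.17275508 -382.85288661   10.        ]
 [ 311.97595069  270.95363381   10.        ]
 [ 440.42213912  240.39676633   10.        ]]
[ 495.51966282 -215.97316192  230.        ] 2.6035179836316056 (array([ 421.6, -286.3,    0.8]), np.float64(-0.7679))
```

The manual's scale: shifts go in shares of 750 mm and turns go in shares of pi rad. Converting my numbers, 422 mm / 750 = 0.5627, -286 mm / 750 = -0.3813, -0.768 rad / 3.1416 = -0.2445.

Emit:
{"name": "inch_along", "arguments": {
  "segments": [0.5627, -0.3813, 0, 0, 0, -0.2445, 0.5627, -0.3813, 0, 0, 0, -0.2445, 0.5627, -0.3813, 0, 0, 0, -0.2445, 0.5627, -0.3813, 0, 0, 0, -0.2445, 0.5627, -0.3813, 0, 0, 0, -0.2445, 0.5627, -0.3813, 0, 0, 0, -0.2445, 0.5627, -0.3813, 0, 0, 0, -0.2445, 0.5627, -0.3813, 0, 0, 0, -0.2445, 0.5627, -0.3813, 0, 0, 0, -0.2445, 0.5627, -0.3813, 0, 0, 0, -0.2445],
  "aperture": 85
}}

```text
time_s: 1.1
tool_pos: [490.4, -222.2, 231.0]
orientation: [0.87, 0.494, -0.0, -0.0]
force: [1.1, -1.0, -0.5]
width: 84.8
grasp_force: 0.0
```

Emit:
{"name": "inch_along", "arguments": {
  "segments": [0, 0, 0, 0, 0, 0]
}}

```text
time_s: 1.2
tool_pos: [492.1, -219.5, 230.8]
orientation: [0.868, 0.497, 0.001, -0.001]
force: [0.0, -1.0, -0.7]
width: 84.9
grasp_force: 0.0
```

Run:
```python
from h import *
print(env.observe()["tool_pos"])
```

```text
[ 492.06924735 -219.524693    230.77791859]
```

Run:
```python
from h import *
import cv2,pickle
st=env.observe();im=read_camera("wrist");cv2.imwrite("pics/w1.png",im);pickle.dump(st,open("w1.pkl","wb"))
```

Emit:
{"name": "inch_along", "arguments": {
  "segments": [0.2147, -0.232, -0.132, 0, 0, 0.2737, 0.2147, -0.232, -0.132, 0, 0, 0.2737, 0.2147, -0.232, -0.132, 0, 0, 0.2737, 0.2147, -0.232, -0.132, 0, 0, 0.2737, 0.2147, -0.232, -0.132, 0, 0, 0.2737, 0.2147, -0.232, -0.132, 0, 0, 0.2737, 0.2147, -0.232, -0.132, 0, 0, 0.2737, 0.2147, -0.232, -0.132, 0, 0, 0.2737, 0.2147, -0.232, -0.132, 0, 0, 0.2737]
}}

```text
time_s: 2.15
tool_pos: [422.5, 2.1, 329.1]
orientation: [0.996, 0.086, -0.001, -0.0]
force: [0.1, 0.9, 0.4]
width: 84.8
grasp_force: 0.0
```

Run:
```python
from h import *
import cv2,pickle
st=env.observe();im=read_camera("wrist");cv2.imwrite("pics/w2.png",im);pickle.dump(st,open("w2.pkl","wb"))
```

```text
(no output)
```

View pics/w1.png

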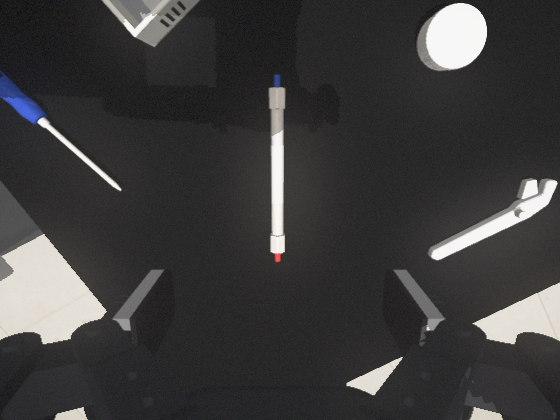

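View pics/w2.png

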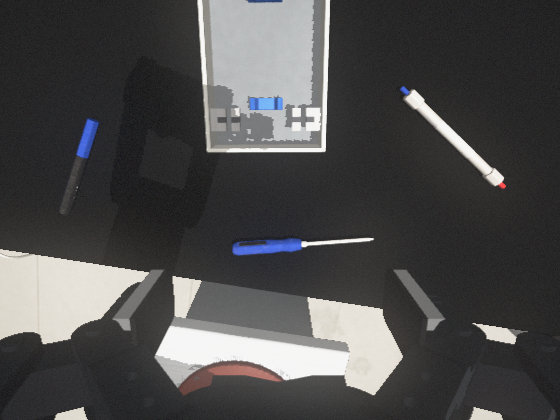

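w1: the column lies from (277,75) blue to (278,261) red, centred in the view. w2: the near rim corners are at (208,152) and (326,151), and the saddles sit at about (265,104) and (265,0). I'll fit the rim edges by code.

Run:
```python
from h import *
import cv2,pickle
from scipy.optimize import least_squares
g=cv2.cvtColor(cv2.imread("pics/w2.png"),cv2.COLOR_BGR2GRAY).astype(int)
L=[];Rr=[];B=[]
for v in range(5,145,5):
    s=g[v]; L.append((next(u for u in range(185,240) if s[u]>90)-.5,v)); Rr.append((next(u for u in range(345,290,-1) if s[u]>90)+.5,v))
for u in range(215,320,5): B.append((u,next(v for v in range(165,130,-1) if g[v,u]>90)+.5))
L,Rr,B=map(np.array,(L,Rr,B)); print(L[::6],Rr[::6],B[::5])
st=pickle.load(open("w2.pkl","rb"));c,T=cam("wrist",st)
def loc(s,uv):
    p=onplane(c,T,uv,50)[:,:2]-s[:2];a=s[2];return np.c_[p[:,0]*np.cos(a)+p[:,1]*np.sin(a),-p[:,0]*np.sin(a)+p[:,1]*np.cos(a)]
f=lambda s:np.r_[loc(s,L)[:,1]-70,loc(s,Rr)[:,1]+70,loc(s,B)[:,0]+115]
r=least_squares(f,[555,35,.18],x_scale=[100,100,1],loss="soft_l1");print("comp",r.x,np.abs(f(r.x)).mean(),[f(r.x)[:len(L)].mean(),f(r.x)[len(L):2*len(L)].mean()])
print(proj(c,T,base(*r.x,[[-60,0,18],[60,0,18]])), "img saddle")
st1=pickle.load(open("w1.pkl","rb"));c,T1=cam("wrist",st1)
col=onplane(c,T1,[[277.2,75],[277.8,261]],9);print(col,np.linalg.norm(col[0]-col[1]))
c,T=cam("wrist",st);col2=onplane(c,T,[[402,88],[504,186]],9);print(col2)
d=col[0]-col[1];y=np.arctan2(d[1],d[0])+np.pi/2;m=col.mean(0);m[2]=40
np.save("comp.npy",r.x);np.save("col.npy",np.r_[m[:2],y-np.pi/2])
print(m,y,totool(env.observe(),m,y))
```

```text
[[196.5   5. ]
 [198.5  35. ]
 [200.5  65. ]
 [202.5  95. ]
 [204.5 125. ]] [[329.5   5. ]
 [328.5  35. ]
 [328.5  65. ]
 [327.5  95. ]
 [326.5 125. ]] [[215.  152.5]
 [240.  152.5]
 [265.  152.5]
 [290.  152.5]
 [315.  152.5]]
comp [5.53497060e+02 4.01321378e+01 1.77376464e-01] 0.284816882599158 [np.float64(0.24025450213291272), np.float64(-0.24059461480328434)]
[[265.83661338 104.02199458]
 [264.24275289  -7.23940045]] img saddle
[[ 543.14422107 -131.19618669    9.        ]
 [ 445.61623199 -298.23970246    9.        ]] 193.43020657784268
[[ 541.78255203 -132.07360151    9.        ]
 [ 445.89085749 -298.06078313    9.        ]]
[ 494.38022653 -214.71794458   40.        ] 2.61313444082757 (array([ 34.2, 226. , 288.9]), np.float64(-0.8704))
```

In the tool's units: 269 mm / 750 = 0.3587, 226 mm / 750 = 0.3013, -0.87 rad / 3.1416 = -0.2769.

Emit:
{"name": "inch_along", "arguments": {
  "segments": [0.0453, 0.3013, 0.3587, 0, 0, -0.2769, 0.0453, 0.3013, 0.3587, 0, 0, -0.2769, 0.0453, 0.3013, 0.3587, 0, 0, -0.2769, 0.0453, 0.3013, 0.3587, 0, 0, -0.2769, 0.0453, 0.3013, 0.3587, 0, 0, -0.2769, 0.0453, 0.3013, 0.3587, 0, 0, -0.2769, 0.0453, 0.3013, 0.3587, 0, 0, -0.2769, 0.0453, 0.3013, 0.3587, 0, 0, -0.2769, 0.0453, 0.3013, 0.3587, 0, 0, -0.2769, 0.0453, 0.3013, 0.3587, 0, 0, -0.2769],
  "aperture": 60
}}

```text
time_s: 3.2
tool_pos: [495.5, -214.0, 62.4]
orientation: [0.867, 0.498, 0.0, 0.001]
force: [0.6, 1.0, 0.5]
width: 60.0
grasp_force: 0.0
```

Emit:
{"name": "inch_along", "arguments": {
  "segments": [0, 0, 0, 0, 0, 0, 0, 0, 0, 0, 0, 0]
}}

```text
time_s: 3.4
tool_pos: [496.1, -213.5, 63.4]
orientation: [0.867, 0.499, 0.001, 0.002]
force: [0.2, -0.4, -1.0]
width: 59.9
grasp_force: 0.0
```

```bash
python3 - <<'E'
from h import *
c=np.load("col.npy");st=env.observe();print(st["tool_pos"],totool(st,[c[0],c[1],4],c[2]+np.pi/2),st["width"])
E
```

```text
[ 496.05464035 -213.45667512   63.42078612] (array([-1.9, -1. , 59.4]), np.float64(0.0015)) 59.85668022311
```

In the tool's units: 58 mm / 750 = 0.0773, 30 mm / 750 = 0.04.

Emit:
{"name": "inch_along", "arguments": {
  "segments": [-0.0027, -0.0013, 0.04, 0, 0, 0, -0.0027, -0.0013, 0.0773, 0, 0, 0, -0.0027, -0.0013, 0.0773, 0, 0, 0, -0.0027, -0.0013, 0.0773, 0, 0, 0],
  "aperture": 60
}}

```text
time_s: 3.8
tool_pos: [493.4, -214.4, 4.1]
orientation: [0.867, 0.498, 0.0, 0.0]
force: [0.3, 0.2, 0.1]
width: 60.1
grasp_force: 0.0
```

Emit:
{"name": "inch_along", "arguments": {
  "segments": [0, 0, 0, 0, 0, 0, 0, 0, 0, 0, 0, 0, 0, 0, 0, 0, 0, 0, 0, 0, 0, 0, 0, 0, 0, 0, 0, 0, 0, 0, 0, 0, 0, 0, 0, 0, 0, 0, 0, 0, 0, 0],
  "aperture": 8
}}

```text
time_s: 4.5
tool_pos: [494.3, -215.3, 4.9]
orientation: [0.867, 0.498, 0.001, 0.001]
force: [-0.5, 0.7, 6.5]
width: 13.9
grasp_force: 62.1
```

Run:
```python
from h import *
s=np.load("comp.npy");c,T=cam("side")
for th in (1.42,1.48,1.54,1.6):
    P=[[114-229*np.cos(th),y,50+229*np.sin(th)] for y in(-70,70)];print(th,((proj(c,T,base(*s,P))-[225,95])*2.7).round(0).tolist())
print(((proj(c,T,base(*s,[[115,-70,50],[115,70,50]]))-[225,95])*2.7).round(0).tolist())
st=env.observe();print(st["q"],totool(st,base(*s,[[0,0,110]])[0],s[2]+np.pi/2),R.from_quat(st["orientation"]).as_matrix().round(2))
```

```text
1.42 [[274.0, 93.0], [218.0, 32.0]]
1.48 [[289.0, 90.0], [231.0, 29.0]]
1.54 [[303.0, 87.0], [245.0, 26.0]]
1.6 [[318.0, 84.0], [258.0, 24.0]]
[[297.0, 302.0], [244.0, 230.0]]
[-5.49005712e-01  1.05686564e-01  1.96761611e+00  1.12364594e-04
  1.06608857e+00 -2.10585285e-02] (array([ 250.5,  -77.3, -105.2]), np.float64(0.8654)) [[ 0.5   0.86  0.  ]
 [ 0.86 -0.5  -0.  ]
 [ 0.    0.   -1.  ]]
```

In the tool's units: -115 mm / 750 = -0.1533, -80 mm / 750 = -0.1067, -0.15 rad / 3.1416 = -0.0477.

Emit:
{"name": "inch_along", "arguments": {
  "segments": [0, 0, -0.0533, 0, 0, 0, 0, 0, -0.1067, 0, 0, -0.0477, 0, 0, -0.1533, 0, 0, -0.4615, 0, 0, -0.1533, 0, 0, -0.4615, 0, 0, -0.1533, 0, 0, -0.4615, 0, 0, -0.1533, 0, 0, -0.4615, 0, 0, -0.1533, 0, 0, -0.4615, 0, 0, -0.1533, 0, 0, -0.4615, 0, 0, -0.1533, 0, 0, -0.4615, 0, 0, -0.1533, 0, 0, -0.4615]
}}

```text
time_s: 5.5
tool_pos: [492.6, -214.5, 117.6]
orientation: [0.363, 0.932, 0.0, -0.001]
force: [-0.3, 0.5, -2.0]
width: 13.4
grasp_force: 61.0
```

Run:
```python
from h import *
s=np.load("comp.npy");st=env.observe();M=R.from_quat(st["orientation"]);a=s[2]+np.pi;
W=np.c_[[np.cos(a),np.sin(a),0],[np.sin(a),-np.cos(a),0],[0,0,-1]]
print((M.inv()*R.from_matrix(W)).as_rotvec(),M.inv().apply(base(*s,[[0,0,100]])[0]-st["tool_pos"]),st["width"])
```

```text
[ 3.53615980e-04 -1.34139061e-03 -9.20049907e-01] [127.31307414 228.69797922  17.67500636] 13.365956039152957
```

In the tool's units: 229 mm / 750 = 0.3053, 127 mm / 750 = 0.1693, -0.92 rad / 3.1416 = -0.2928.

Emit:
{"name": "inch_along", "arguments": {
  "segments": [0.084, 0.152, 0.0067, 0, 0, -0.1592, 0.084, 0.152, 0.0067, 0, 0, -0.1592, 0.084, 0.152, 0.0067, 0, 0, -0.1592, 0.1693, 0.3053, 0.0133, 0, 0, -0.2928, 0.1693, 0.3053, 0.0133, 0, 0, -0.2928, 0.1693, 0.3053, 0.0133, 0, 0, -0.2928, 0.1693, 0.3053, 0.0133, 0, 0, -0.2928, 0.1693, 0.3053, 0.0133, 0, 0, -0.2928, 0.1693, 0.3053, 0.0133, 0, 0, -0.2928]
}}

```text
time_s: 6.4
tool_pos: [555.6, 38.7, 107.9]
orientation: [-0.085, 0.996, -0.0, -0.0]
force: [0.4, -0.6, -2.3]
width: 14.2
grasp_force: 61.0
```

Emit:
{"name": "inch_along", "arguments": {
  "segments": [0, 0, 0, 0, 0, 0, 0, 0, 0, 0, 0, 0]
}}

```text
time_s: 6.6
tool_pos: [555.9, 38.4, 108.3]
orientation: [-0.084, 0.996, -0.0, -0.0]
force: [-0.7, -0.9, -1.5]
width: 13.8
grasp_force: 61.0
```

Add to h.py:
```python
def go(p,flip=1,tilt=0):
    """rel. shift and rotvec to comp-frame point p, tool x along -x comp (flip); tilt about tool y"""
    s=np.load("comp.npy");st=env.observe();M=R.from_quat(st["orientation"]);a=s[2]+np.pi*flip
    W=R.from_matrix(np.c_[[np.cos(a),np.sin(a),0],[np.sin(a),-np.cos(a),0],[0,0,-1]])*R.from_euler("y",tilt)
    l=R.from_euler("z",-s[2]).apply(st["tool_pos"]-[s[0],s[1],0])
    print("local",l.round(1),"d",M.inv().apply(base(*s,[p])[0]-st["tool_pos"]).round(1),"rv",(M.inv()*W).as_rotvec().round(4),"w",round(st["width"],1),"F",st["force"].round(1),round(st["time_s"],2))
```

Run:
```python
from h import *
import cv2,pickle
go([0,0,21])
st=env.observe();im=read_camera("wrist");cv2.imwrite("pics/w3.png",im);pickle.dump(st,open("w3.pkl","wb"))
```

```text
local [  2.1  -2.1 108.3] d [ 2.1  2.1 87.3] rv [-0.0001 -0.0001 -0.0083] w 13.8 F [-0.7 -0.9 -1.5] 6.6
```

View pics/w3.png

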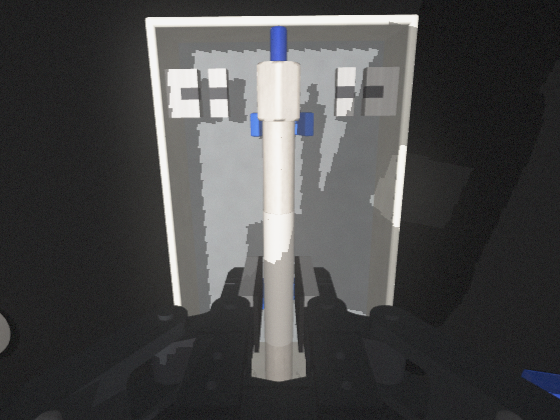

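w3 shows the column held straight, with its blue tip at (279,28). The saddle cheeks span (251..314,124), centred about 3 px to the right of the column.

In the tool's units: 55 mm / 750 = 0.0733, 40 mm / 750 = 0.0533, -0.008 rad / 3.1416 = -0.0025.

Emit:
{"name": "inch_along", "arguments": {
  "segments": [0.0027, 0.0027, 0.0533, 0, 0, -0.0025, 0.0027, 0.0027, 0.0733, 0, 0, -0.0025, 0.0027, 0.0027, 0.0733, 0, 0, -0.0025, 0.0027, 0.0027, 0.0733, 0, 0, -0.0025]
}}

```text
time_s: 7.05
tool_pos: [553.8, 40.9, 53.4]
orientation: [-0.089, 0.996, 0.0, -0.0]
force: [0.3, 0.2, -1.5]
width: 14.0
grasp_force: 61.0
```

Run:
```python
from h import *
import pickle
st=pickle.load(open("w3.pkl","rb"));c,T=cam("wrist",st);s=np.load("comp.npy")
for z in(112,116):
    p=onplane(c,T,[[279,28]],z)[0];print(R.from_euler("z",-s[2]).apply(p-[s[0],s[1],0]))
go([0,0,21.5])
```

```text
[-95.98488108  -1.59303638 112.        ]
[-95.19279726  -1.60918493 116.        ]
local [ 0.4  0.7 53.4] d [ 0.4 -0.7 31.9] rv [ 0.0001 -0.0005  0.0013] w 14.0 F [ 0.3  0.2 -1.5] 7.05
```

In the tool's units: 31.5 mm / 750 = 0.042, 31 mm / 750 = 0.0413.

Emit:
{"name": "inch_along", "arguments": {
  "segments": [0, -0.0007, 0.0213, 0, 0, 0, 0, -0.0007, 0.0347, 0, 0, 0, 0, -0.0007, 0.0413, 0, 0, 0, 0, -0.0007, 0.042, 0, 0, 0, 0, -0.0007, 0.042, 0, 0, 0]
}}

```text
time_s: 7.55
tool_pos: [553.8, 40.6, 21.6]
orientation: [-0.09, 0.996, 0.0, -0.0]
force: [0.0, -0.9, -1.7]
width: 13.9
grasp_force: 61.1
```

Emit:
{"name": "inch_along", "arguments": {
  "segments": [0, 0, 0, 0, 0, 0, 0, 0, 0, 0, 0, 0, 0, 0, 0, 0, 0, 0, 0, 0, 0, 0, 0, 0, 0, 0, 0, 0, 0, 0],
  "aperture": 45
}}

```text
time_s: 8.05
tool_pos: [554.0, 40.6, 22.0]
orientation: [-0.089, 0.996, -0.0, 0.0]
force: [0.6, -0.4, 0.3]
width: 45.1
grasp_force: 0.0
```

Emit:
{"name": "inch_along", "arguments": {
  "segments": [0, 0, -0.0533, 0, 0, 0, 0, 0, -0.1067, 0, 0, 0, 0, 0, -0.16, 0, 0, 0, 0, 0, -0.1867, 0, 0, 0, 0, 0, -0.1867, 0, 0, 0]
}}

```text
time_s: 8.55
tool_pos: [556.5, 40.5, 166.7]
orientation: [-0.09, 0.996, -0.001, 0.004]
force: [0.9, -0.1, -0.5]
width: 45.4
grasp_force: 0.0
```

```bash
python3 - <<'E'
from h import *
import cv2,pickle
go([0,0,21.5])
st=env.observe();im=read_camera("wrist");cv2.imwrite("pics/w4.png",im);pickle.dump(st,open("w4.pkl","wb"))
E
```

```text
local [  3.   -0.2 166.7] d [  4.2   0.5 145.1] rv [-0.002   0.0084  0.0019] w 45.4 F [ 0.9 -0.1 -0.5] 8.55
```

View pics/w4.png

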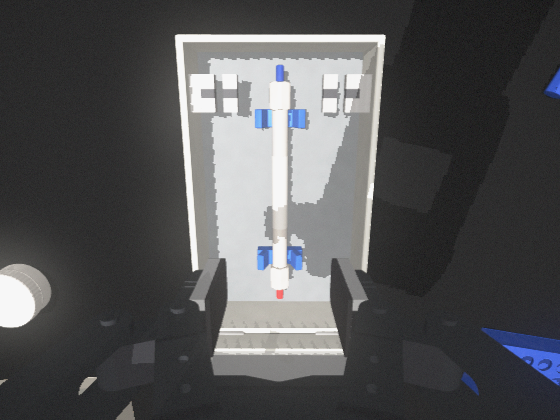

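w4 shows the column centred in both saddles, with its nuts at (280,97) and (280,275) and the cheeks at (281,118) and (280,258). Next I go over and behind the cover with the fingers closed.

Emit:
{"name": "inch_along", "arguments": {
  "segments": [0.0027, 0, -0.0667, 0, 0, 0, 0.0027, 0, -0.1333, 0, 0, 0, 0.0027, 0, -0.2, 0, 0, 0, 0.0027, 0, -0.26, 0, 0, 0, 0.0027, 0, -0.26, 0, 0, 0, -0.0667, 0, -0.26, 0, 0, 0, -0.1333, 0, -0.26, 0, 0, 0, -0.2, 0, -0.26, 0, 0, 0, -0.2133, 0, -0.26, 0, 0, 0, -0.2133, 0, -0.26, 0, 0, 0],
  "aperture": 0
}}

```text
time_s: 9.6
tool_pos: [712.1, 69.3, 350.7]
orientation: [-0.09, 0.996, 0.0, -0.004]
force: [-0.3, 0.2, -0.4]
width: -0.3
grasp_force: 0.0
```

Emit:
{"name": "inch_along", "arguments": {
  "segments": [0, 0, 0, 0, 0, 0, 0, 0, 0, 0, 0, 0]
}}

```text
time_s: 9.8
tool_pos: [710.4, 69.0, 356.5]
orientation: [-0.089, 0.996, 0.0, -0.0]
force: [0.7, -0.8, 0.8]
width: 0.2
grasp_force: 0.0
```

Run:
```python
from h import *
go([150,0,280])
```

```text
local [159.5   0.7 356.5] d [ 9.5 -0.7 76.5] rv [ 0.0001 -0.0008  0.0017] w 0.2 F [ 0.7 -0.8  0.8] 9.8
```

In the tool's units: 74 mm / 750 = 0.0987, 40 mm / 750 = 0.0533.

Emit:
{"name": "inch_along", "arguments": {
  "segments": [0, -0.0007, 0.0533, 0, 0, 0, 0, -0.0007, 0.0987, 0, 0, 0, 0, -0.0007, 0.0987, 0, 0, 0, 0.0133, -0.0007, 0.0987, 0, 0, 0, 0.024, -0.0007, 0.0987, 0, 0, 0, 0.032, -0.0007, 0.0987, 0, 0, 0, 0.04, -0.0007, 0.0987, 0, 0, 0, 0.048, -0.0007, 0.0987, 0, 0, 0, 0.048, -0.0007, 0.0987, 0, 0, 0]
}}

```text
time_s: 10.7
tool_pos: [675.5, 62.1, 283.8]
orientation: [-0.089, 0.996, -0.0, 0.001]
force: [0.2, 0.6, -0.7]
width: -0.0
grasp_force: 0.0
```

Run:
```python
from h import *
go([120,0,282])
for t in np.arange(1.4,-.01,-.1):print(round(t,1),(114-241*np.cos(t)+6*np.sin(t)+11).round(1),(50+241*np.sin(t)+6*np.cos(t)).round(1))
```

```text
local [1.240e+02 1.000e-01 2.838e+02] d [ 4.  -0.1  1.8] rv [-0.0002  0.0011  0.0018] w -0.0 F [ 0.2  0.6 -0.7] 10.7
1.4 90.0 288.5
1.3 66.3 283.8
1.2 43.3 276.8
1.1 21.0 267.5
1.0 -0.2 256.0
0.9 -20.1 242.5
0.8 -38.6 227.1
0.7 -55.5 209.8
0.6 -70.5 191.0
0.5 -83.6 170.8
0.4 -94.6 149.4
0.3 -103.5 127.0
0.2 -110.0 103.8
0.1 -114.2 80.0
-0.0 -116.0 56.0
```

In the tool's units: 124 mm / 750 = 0.1653, 114 mm / 750 = 0.152.

Emit:
{"name": "inch_along", "arguments": {
  "segments": [0.0267, 0, -0.0027, 0, 0, 0, 0.0453, 0, -0.0053, 0, 0, 0, 0.0613, 0, -0.0027, 0, 0, 0, 0.0773, 0, 0, 0, 0, 0, 0.092, 0, 0.004, 0, 0, 0, 0.108, 0, 0.0093, 0, 0, 0, 0.1227, 0, 0.0147, 0, 0, 0, 0.1373, 0, 0.0213, 0, 0, 0, 0.152, 0, 0.0293, 0, 0, 0, 0.1653, 0, 0.0373, 0, 0, 0]
}}

```text
time_s: 11.7
tool_pos: [553.5, 40.0, 254.8]
orientation: [-0.09, 0.996, -0.0, 0.0]
force: [0.0, 0.2, 0.7]
width: -0.1
grasp_force: 0.5
```

Run:
```python
from h import *
import cv2
go([0,0,256])
cv2.imwrite("pics/s5.png",cv2.resize(read_camera("side")[90:300,180:430],None,fx=2.2,fy=2.2))
```

```text
local [-1.000e-01 -1.000e-01  2.548e+02] d [-0.1  0.1 -1.2] rv [-0.0001  0.0005  0.0019] w -0.1 F [0.  0.2 0.7] 11.7
```

View pics/s5.png

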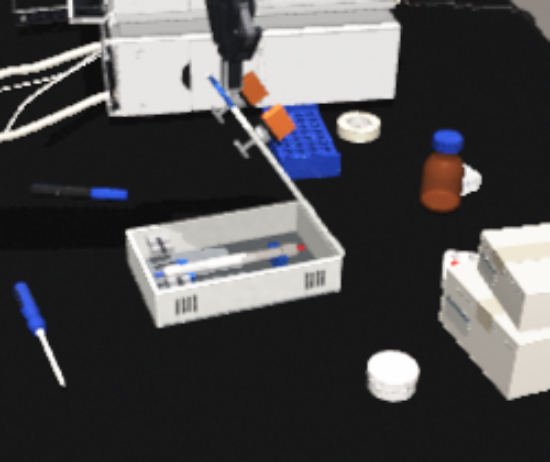

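s5: the cover follows (tab at about (220,92)), held by the fingertips. I continue the arc.

In the tool's units: 84 mm / 750 = 0.112, 77 mm / 750 = 0.1027.

Emit:
{"name": "inch_along", "arguments": {
  "segments": [0.0133, 0, 0.008, 0, 0, 0, 0.0267, 0, 0.016, 0, 0, 0, 0.0387, 0, 0.0267, 0, 0, 0, 0.052, 0, 0.0373, 0, 0, 0, 0.0627, 0, 0.048, 0, 0, 0, 0.0733, 0, 0.06, 0, 0, 0, 0.084, 0, 0.072, 0, 0, 0, 0.0933, 0, 0.0853, 0, 0, 0, 0.1027, 0, 0.0987, 0, 0, 0, 0.112, 0, 0.112, 0, 0, 0]
}}

```text
time_s: 12.75
tool_pos: [470.6, 25.0, 169.8]
orientation: [-0.089, 0.996, 0.0, -0.0]
force: [0.3, -0.3, 0.9]
width: 0.0
grasp_force: 0.1
```

Run:
```python
from h import *
go([-84,0,171])
```

```text
local [-84.2  -0.2 169.8] d [-0.2  0.2 -1.2] rv [ 0.0001 -0.0002  0.0018] w 0.0 F [ 0.3 -0.3  0.9] 12.75
```

Emit:
{"name": "inch_along", "arguments": {
  "segments": [0.008, 0, 0.0133, 0, 0, 0, 0.0147, 0, 0.028, 0, 0, 0, 0.0213, 0, 0.0427, 0, 0, 0, 0.0267, 0, 0.0587, 0, 0, 0, 0.0307, 0, 0.0747, 0, 0, 0, 0.0347, 0, 0.0893, 0, 0, 0, 0.0373, 0, 0.1053, 0, 0, 0, 0.04, 0, 0.1213, 0, 0, 0, 0.0413, 0, 0.1373, 0, 0, 0, 0.0413, 0, 0.1453, 0, 0, 0]
}}

```text
time_s: 13.75
tool_pos: [439.9, 19.7, 60.1]
orientation: [-0.089, 0.996, 0.0, -0.001]
force: [-0.3, 0.5, -0.2]
width: -0.1
grasp_force: 0.0
```

```bash
python3 - <<'E'
from h import *
go([-114,0,56])
E
```

```text
local [-1.155e+02 -1.000e-01  6.010e+01] d [-1.5  0.1  4.1] rv [ 0.0006 -0.002   0.0018] w -0.1 F [-0.3  0.5 -0.2] 13.75
```

In the tool's units: 7 mm / 750 = 0.0093, 6 mm / 750 = 0.008.

Emit:
{"name": "inch_along", "arguments": {
  "segments": [0, 0, 0.0027, 0, 0, 0, 0, 0, 0.0053, 0, 0, 0, 0, 0, 0.0067, 0, 0, 0, 0, 0, 0.008, 0, 0, 0, 0, 0, 0.0093, 0, 0, 0, 0, 0, 0.0093, 0, 0, 0]
}}

```text
time_s: 14.35
tool_pos: [441.3, 19.6, 56.0]
orientation: [-0.09, 0.996, -0.0, 0.0]
force: [-2.4, 0.5, 5.7]
width: 0.2
grasp_force: 2.7
```

```bash
python3 - <<'E'
from h import *
import cv2
go([-114,0,56])
cv2.imwrite("pics/s6.png",cv2.resize(read_camera("side")[130:260,210:380],None,fx=3,fy=3,interpolation=cv2.INTER_CUBIC))
E
```

```text
local [-114.1   -0.4   56. ] d [-0.1  0.4 -0. ] rv [-0.0002  0.0004  0.0019] w 0.2 F [-2.4  0.5  5.7] 14.35
```

View pics/s6.png

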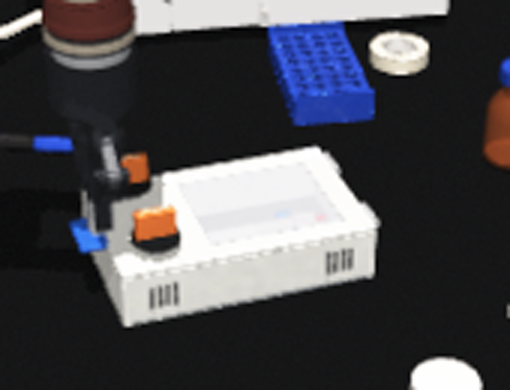

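s6: the cover lies flat and shut (TCP z 56 matches the tab's top), and the wings are at (155,222) and (136,167), along x. Next is the left fastener.

In the tool's units: -78 mm / 750 = -0.104, 44 mm / 750 = 0.0587.

Emit:
{"name": "inch_along", "arguments": {
  "segments": [0, 0, -0.0533, 0, 0, 0, 0, 0, -0.104, 0, 0, 0, 0, 0, -0.104, 0, 0, 0, -0.048, 0.0587, -0.104, 0, 0, 0, -0.048, 0.0587, -0.104, 0, 0, 0, -0.048, 0.0587, -0.104, 0, 0, 0, -0.048, 0.0587, -0.104, 0, 0, 0],
  "aperture": 40
}}

```text
time_s: 15.1
tool_pos: [467.8, 69.0, 132.2]
orientation: [-0.09, 0.996, -0.0, -0.001]
force: [0.3, 0.2, -0.2]
width: 39.8
grasp_force: 0.0
```

```bash
python3 - <<'E'
from h import *
go([-78,44,74.5])
E
```

```text
local [-79.3  43.6 132.2] d [-1.4  0.4 57.7] rv [-0.0002 -0.0014  0.0023] w 39.8 F [ 0.3  0.2 -0.2] 15.1
```

In the tool's units: 56 mm / 750 = 0.0747, 45 mm / 750 = 0.06.

Emit:
{"name": "inch_along", "arguments": {
  "segments": [-0.0013, 0, 0.0333, 0, 0, 0, -0.0013, 0, 0.06, 0, 0, 0, -0.0013, 0, 0.0747, 0, 0, 0, -0.0013, 0, 0.0747, 0, 0, 0, -0.0013, 0, 0.0747, 0, 0, 0]
}}

```text
time_s: 15.6
tool_pos: [469.4, 69.1, 77.2]
orientation: [-0.089, 0.996, -0.0, 0.0]
force: [0.4, -1.0, 0.0]
width: 39.9
grasp_force: 0.0
```

Emit:
{"name": "inch_along", "arguments": {
  "segments": [0, 0, 0, 0, 0, 0, 0, 0, 0, 0, 0, 0, 0, 0, 0, 0, 0, 0, 0, 0, 0, 0, 0, 0, 0, 0, 0, 0, 0, 0, 0, 0, 0, 0, 0, 0],
  "aperture": 6
}}

```text
time_s: 16.2
tool_pos: [470.1, 70.0, 77.5]
orientation: [-0.089, 0.996, 0.0, 0.001]
force: [0.7, 4.4, 3.7]
width: 8.0
grasp_force: 61.2
```

```bash
python3 - <<'E'
from h import *
go([-78,44,74.5]);print(env.observe()["grasp_force"])
E
```

```text
local [-76.9  44.1  77.5] d [ 1.1 -0.1  3. ] rv [0.0007 0.002  0.0018] w 8.0 F [0.7 4.4 3.7] 16.2
61.1653858423233
```

In the tool's units: 8 mm / 750 = 0.0107, 7 mm / 750 = 0.0093.

Emit:
{"name": "inch_along", "arguments": {
  "segments": [0, 0, 0.004, 0, 0, 0, 0, 0, 0.0067, 0, 0, 0, 0, 0, 0.0093, 0, 0, 0, 0, 0, 0.0107, 0, 0, 0, 0, 0, 0.0107, 0, 0, 0]
}}

```text
time_s: 16.7
tool_pos: [470.1, 70.0, 69.4]
orientation: [-0.089, 0.996, 0.0, 0.001]
force: [-0.1, 6.1, 7.6]
width: 8.7
grasp_force: 61.7
```

```bash
python3 - <<'E'
from h import *
go([-78,44,69.5])
E
```

```text
local [-76.9  44.1  69.4] d [ 1.1 -0.1 -0.1] rv [0.0008 0.0016 0.0017] w 8.7 F [-0.1  6.1  7.6] 16.7
```

In the tool's units: 0.15 rad / 3.1416 = 0.0477.

Emit:
{"name": "inch_along", "arguments": {
  "segments": [0, 0, 0, 0, 0, 0.0477, 0, 0, 0, 0, 0, 0.0955, 0, 0, 0, 0, 0, 0.1432, 0, 0, 0, 0, 0, 0.191, 0, 0, 0, 0, 0, 0.2387, 0, 0, 0, 0, 0, 0.2865, 0, 0, 0, 0, 0, 0.3342, 0, 0, 0, 0, 0, 0.382, 0, 0, 0, 0, 0, 0.4297, 0, 0, 0, 0, 0, 0.4775]
}}

```text
time_s: 17.7
tool_pos: [469.6, 69.6, 69.4]
orientation: [0.616, 0.788, 0.0, 0.0]
force: [-1.1, 4.0, 7.9]
width: 8.5
grasp_force: 61.7
```

Emit:
{"name": "inch_along", "arguments": {
  "segments": [0, 0, 0, 0, 0, 0.0255, 0, 0, 0, 0, 0, 0.0255, 0, 0, 0, 0, 0, 0.0255]
}}

```text
time_s: 18.0
tool_pos: [469.6, 69.6, 69.3]
orientation: [0.645, 0.765, 0.0, 0.0]
force: [-1.5, 4.1, 7.3]
width: 8.4
grasp_force: 61.7
```

```bash
python3 - <<'E'
from h import *
go([-78,44,69.5]);print(env.observe()["wrist_torque"])
E
```

```text
local [-77.4  43.8  69.3] d [ 0.2 -0.6 -0.2] rv [ 3.0000e-04  0.0000e+00 -1.5782e+00] w 8.4 F [-1.5  4.1  7.3] 18.0
[0.68944678 0.32430041 0.00807531]
```

In the tool's units: -5 mm / 750 = -0.0067, -4 mm / 750 = -0.0053.

Emit:
{"name": "inch_along", "arguments": {
  "segments": [0, 0, -0.0027, 0, 0, 0, 0, 0, -0.0053, 0, 0, 0, 0, 0, -0.0067, 0, 0, 0, 0, 0, -0.0067, 0, 0, 0]
}}

```text
time_s: 18.4
tool_pos: [469.6, 69.6, 74.1]
orientation: [0.645, 0.765, 0.0, 0.0]
force: [0.4, 4.2, 5.2]
width: 8.5
grasp_force: 61.3
```

Emit:
{"name": "inch_along", "arguments": {
  "segments": [0, 0, 0, 0, 0, 0, 0, 0, 0, 0, 0, 0, 0, 0, 0, 0, 0, 0, 0, 0, 0, 0, 0, 0],
  "aperture": 40
}}

```text
time_s: 18.8
tool_pos: [468.8, 69.2, 73.2]
orientation: [0.645, 0.765, -0.001, -0.0]
force: [0.4, 0.8, -0.9]
width: 39.9
grasp_force: 0.0
```

Emit:
{"name": "inch_along", "arguments": {
  "segments": [0, 0, -0.04, 0, 0, 0, 0, 0, -0.0773, 0, 0, 0, 0, 0, -0.0773, 0, 0, 0]
}}

```text
time_s: 19.1
tool_pos: [472.2, 69.3, 136.2]
orientation: [0.645, 0.765, 0.002, 0.003]
force: [-0.2, -0.6, 0.6]
width: 40.0
grasp_force: 0.0
```

```bash
python3 - <<'E'
from h import *
import cv2
go([-78,-44,132]);print(env.observe()["q"][5])
cv2.imwrite("pics/s7.png",cv2.resize(read_camera("scene")[160:280,190:310],None,fx=4,fy=4,interpolation=cv2.INTER_CUBIC))
E
```

```text
local [-74.9  43.1 136.2] d [-87.1  -2.5   4.3] rv [ 0.0047  0.0076 -1.5782] w 40.0 F [-0.2 -0.6  0.6] 19.1
-0.1800348438658855
```

View pics/s7.png

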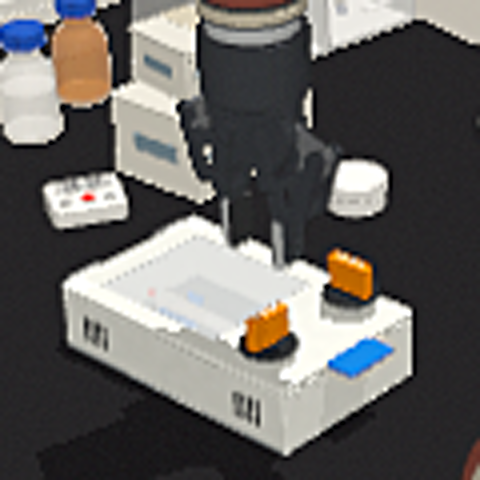

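s7: the left wing at (267,327) is turned across and its cover is flat. The right wing at (350,274) still lies along x.

In the tool's units: -85 mm / 750 = -0.1133, -1.578 rad / 3.1416 = -0.5023.

Emit:
{"name": "inch_along", "arguments": {
  "segments": [-0.1133, 0, 0, 0, 0, -0.2546, -0.1133, 0, 0, 0, 0, -0.2546, -0.1133, 0, 0, 0, 0, -0.2546, -0.1133, 0, 0, 0, 0, -0.2546, -0.1133, 0, 0, 0, 0, -0.2546, -0.1133, 0, 0, 0, 0, -0.5023, -0.1133, 0, 0, 0, 0, -0.5023, -0.1133, 0, 0, 0, 0, -0.5023, -0.1133, 0, 0, 0, 0, -0.5023, -0.1133, 0, 0, 0, 0, -0.5023]
}}

```text
time_s: 20.15
tool_pos: [482.6, -14.2, 129.9]
orientation: [-0.038, 0.999, 0.0, -0.002]
force: [-0.2, 0.5, 0.6]
width: 40.1
grasp_force: 0.0
```

Emit:
{"name": "inch_along", "arguments": {
  "segments": [0, 0, 0, 0, 0, -0.0255, 0, 0, 0, 0, 0, -0.0255, 0, 0, 0, 0, 0, -0.0255]
}}

```text
time_s: 20.45
tool_pos: [483.0, -14.2, 130.6]
orientation: [-0.074, 0.997, 0.0, -0.001]
force: [-0.2, -0.2, -0.6]
width: 40.2
grasp_force: 0.0
```

```bash
python3 - <<'E'
from h import *
go([-78,-44,77]);print(env.observe()["q"][5])
E
```

```text
local [-79.  -41.1 130.6] d [-1.2 -2.9 53.6] rv [ 0.0006 -0.002  -0.0287] w 40.2 F [-0.2 -0.2 -0.6] 20.45
-1.903005158988943
```

The manual's scale: shifts go in shares of 750 mm and turns go in shares of pi rad. Converting my numbers, 53 mm / 750 = 0.0707, 45 mm / 750 = 0.06, -0.028 rad / 3.1416 = -0.0089.

Emit:
{"name": "inch_along", "arguments": {
  "segments": [-0.0013, -0.004, 0.0133, 0, 0, -0.0089, -0.0013, -0.004, 0.0333, 0, 0, -0.0089, -0.0013, -0.004, 0.06, 0, 0, -0.0089, -0.0013, -0.004, 0.0707, 0, 0, -0.0089, -0.0013, -0.004, 0.0707, 0, 0, -0.0089, -0.0013, -0.004, 0.0707, 0, 0, -0.0089]
}}

```text
time_s: 21.05
tool_pos: [485.2, -17.1, 78.8]
orientation: [-0.089, 0.996, 0.0, -0.0]
force: [-0.7, -0.5, -0.2]
width: 39.7
grasp_force: 0.0
```

```bash
python3 - <<'E'
from h import *
go([-78,-44,77])
E
```

```text
local [-77.4 -44.2  78.8] d [0.6 0.2 1.8] rv [ 0.0001 -0.0003  0.0007] w 39.7 F [-0.7 -0.5 -0.2] 21.05
```

Emit:
{"name": "inch_along", "arguments": {
  "segments": [0, 0, 0, 0, 0, 0, 0, 0, 0, 0, 0, 0, 0, 0, 0, 0, 0, 0, 0, 0, 0, 0, 0, 0, 0, 0, 0, 0, 0, 0, 0, 0, 0, 0, 0, 0],
  "aperture": 6
}}

```text
time_s: 21.65
tool_pos: [485.7, -16.6, 79.4]
orientation: [-0.089, 0.996, 0.0, 0.001]
force: [1.0, 4.9, 3.2]
width: 8.4
grasp_force: 61.0
```

```bash
python3 - <<'E'
from h import *
go([-78,-44,69.3])
E
```

```text
local [-76.7 -43.9  79.4] d [ 1.3 -0.1 10.1] rv [0.0007 0.0017 0.0011] w 8.4 F [1.  4.9 3.2] 21.65
```

In the tool's units: 8 mm / 750 = 0.0107, 7 mm / 750 = 0.0093.

Emit:
{"name": "inch_along", "arguments": {
  "segments": [0, 0, 0.004, 0, 0, 0, 0, 0, 0.0067, 0, 0, 0, 0, 0, 0.0093, 0, 0, 0, 0, 0, 0.0107, 0, 0, 0, 0, 0, 0.0107, 0, 0, 0]
}}

```text
time_s: 22.15
tool_pos: [485.8, -16.7, 71.6]
orientation: [-0.089, 0.996, 0.0, 0.001]
force: [-0.8, 5.1, 7.7]
width: 8.1
grasp_force: 61.4
```

Emit:
{"name": "inch_along", "arguments": {
  "segments": [0, 0, 0, 0, 0, 0.0477, 0, 0, 0, 0, 0, 0.0955, 0, 0, 0, 0, 0, 0.1432, 0, 0, 0, 0, 0, 0.191, 0, 0, 0, 0, 0, 0.2387, 0, 0, 0, 0, 0, 0.2865, 0, 0, 0, 0, 0, 0.3342, 0, 0, 0, 0, 0, 0.382, 0, 0, 0, 0, 0, 0.4297, 0, 0, 0, 0, 0, 0.4775]
}}

```text
time_s: 23.15
tool_pos: [485.3, -17.1, 71.6]
orientation: [0.616, 0.788, -0.0, -0.0]
force: [-2.3, 3.8, 7.5]
width: 8.7
grasp_force: 61.4
```

Emit:
{"name": "inch_along", "arguments": {
  "segments": [0, 0, 0, 0, 0, 0.0255, 0, 0, 0, 0, 0, 0.0255, 0, 0, 0, 0, 0, 0.0255]
}}

```text
time_s: 23.45
tool_pos: [485.3, -17.1, 71.5]
orientation: [0.645, 0.764, -0.0, -0.0]
force: [-2.7, 3.8, 7.2]
width: 8.4
grasp_force: 61.4
```

```bash
python3 - <<'E'
from h import *
go([-78,-44,69.3])
E
```

```text
local [-77.3 -44.3  71.5] d [ 0.3 -0.7  2.2] rv [-1.0000e-04 -3.0000e-04 -1.5789e+00] w 8.4 F [-2.7  3.8  7.2] 23.45
```

In the tool's units: -5 mm / 750 = -0.0067, -4 mm / 750 = -0.0053.

Emit:
{"name": "inch_along", "arguments": {
  "segments": [0, 0, -0.0027, 0, 0, 0, 0, 0, -0.0053, 0, 0, 0, 0, 0, -0.0067, 0, 0, 0, 0, 0, -0.0067, 0, 0, 0]
}}

```text
time_s: 23.85
tool_pos: [485.2, -17.1, 76.3]
orientation: [0.645, 0.764, -0.0, -0.0]
force: [-0.8, 2.8, 5.6]
width: 8.7
grasp_force: 61.1
```

Emit:
{"name": "inch_along", "arguments": {
  "segments": [0, 0, 0, 0, 0, 0, 0, 0, 0, 0, 0, 0, 0, 0, 0, 0, 0, 0, 0, 0, 0, 0, 0, 0],
  "aperture": 40
}}

```text
time_s: 24.25
tool_pos: [484.9, -17.3, 75.4]
orientation: [0.645, 0.764, -0.0, -0.0]
force: [0.3, 0.6, -0.5]
width: 40.0
grasp_force: 0.0
```

Emit:
{"name": "inch_along", "arguments": {
  "segments": [0, 0, -0.04, 0, 0, 0, 0, 0, -0.1067, 0, 0, 0, 0, 0, -0.1733, 0, 0, 0, 0, 0, -0.2, 0, 0, 0, 0, 0, -0.2, 0, 0, 0, 0, 0, -0.2, 0, 0, 0, 0, 0, -0.2, 0, 0, 0]
}}

```text
time_s: 24.95
tool_pos: [483.9, -16.9, 223.2]
orientation: [0.645, 0.764, -0.001, -0.002]
force: [-1.2, 0.5, 0.1]
width: 39.8
grasp_force: 0.0
```

```bash
python3 - <<'E'
from h import *
import cv2
a=read_camera("scene")[160:280,190:310];b=read_camera("side")[140:260,220:340]
cv2.imwrite("pics/s8.png",cv2.resize(cv2.hconcat([a,b]),None,fx=3.3,fy=3.3,interpolation=cv2.INTER_CUBIC))
E
```

```text
(no output)
```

View pics/s8.png

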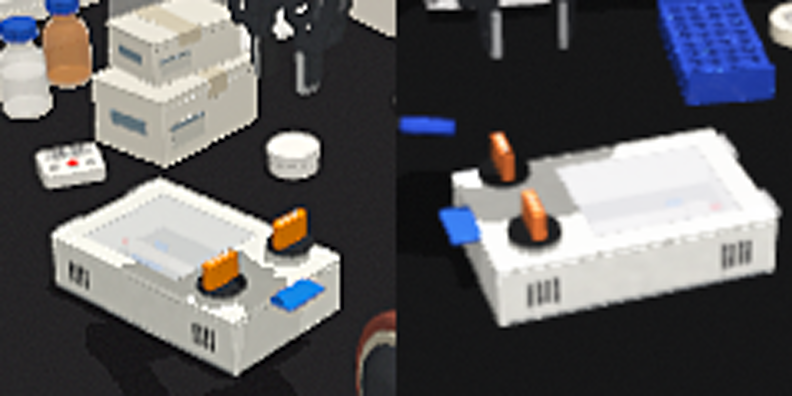

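s8: both wings, (220,271) and (290,230) in the left half, are across and at matching heights. The cover is shut and the gripper is clear, so I hand in.

```bash
python3 -c "
from rig import env, read_camera, get_calibration, finish_job
print(finish_job())"
```

```text
the job is handed in; nothing more can be done
None
```

I handed the job in at about 25 s: in the last pictures the column lay in both saddles, the cover was shut and both fasteners had caught, and the arm was clear; the hand-in gave no verdict.

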